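# Turn a driver board over against the sloping rest

### The arm

A 6-joint arm with a two-finger parallel gripper is mounted at the origin on a cart in front of the work surface, level with it; the furniture and walls round the work are solid. World frame = base frame: x ahead of the robot, y to its left, z up, the work surface at z = 0. Lengths are in m, angles in rad, forces in N, time in s.
With the tool pointing down it reaches from about 0.325 to 0.925 m from the base axis. Payload 3.1 kg.
Tool frame: the origin (TCP) lies at the very end of the fingers, on their centre line; the grasp point (between the pads) lies 19 mm behind it; z points along the fingers, y is the line along which they close (so a half turn about z gives the same grasp; the last joint's range is limited). The gripper opens to 85 mm and grips with 20 to 120 N. Pads are 22 mm wide; open, the fingers measure 114 mm over their backs; the gripper's body (76 mm by 85 mm) begins 54 mm behind the grasp point. The pads swing forward as they close: fully open they stand 13 mm farther back than shut.
Start: joints at [-1.33, 0.217, 1.613, -0, 1.311, -0.112], TCP at [0.216, -0.587, 0.231] pointing down, gripper open.
Joint ranges: [-2.75, 2.75], [-0.78, 2.1], [0.31, 2.55], [-1.13, 4.27], [0.13, 2.63], [-2.58, 2.58]. Speed limits (rad/s): [2.79, 2.79, 3.14, 3.14, 3.14, 3.14].

### API

Orientations are given as a 3x3 rotation matrix whose columns are the frame's x, y, z axes.
In Python, from cell import ctrl gives the robot as it stands.
- The arm moves only by the tool arm_command, never from a script. Its arguments are lists of equal length, an entry for each row: "dp": the shift along the tool's x, y, z in mm, a list of three; "turn": the turn about the tool's z in units of 5 degrees (1.0 is 5 degrees). A call has 1 to 20 rows; each row shifts and turns the commanded pose from where the row before left it, along the tool's axes as they then stand; what a row does not reach is not made up. A row lasts 1/12 s, in which the tool goes at most 41.7 mm and 7.16 degrees, less where a joint would pass 70% of its speed; a pose out of reach is approached as far as the arm can. A call with a gripper value outside its range is refused whole. "grip" is the opening in per cent of the stroke, from 0 (shut) to 100 (fully open), set as the call begins (left out, the last holds). The fingers move at their own pace and stop on an object; the grip force is fixed at half the most. Time passes only in rows, so rows that do not move let the fingers close. It gives the time, the measured TCP pose, the force, the opening and the grip force at its end, in the units of the state.
- ctrl.observe(): the state, without advancing time (a new reading comes with each control period).
- ctrl.read_camera(name): name is "scene" or "top" or "wrist"; returns a dict with "pixels" (400x640x3 uint8, red, green, blue), "range_z" (400x640 float32, m along the optical axis (not along the pixel's ray), 0 where there is no reading), "vertical_fov" (degrees; the focal length in pixels is half the picture's height over the tangent of half this angle, whatever the lens; pixels are square), "cx", "cy" (the principal point, pixels), "R" (3x3) and "t" (3): a world point X has camera coordinates R X + t. Camera axes: x right, y down, z forward; pixel columns grow to the right and rows downward; lengths in m; the calibration is good to about 2 mm. A picture is of the moment at which its call begins.
- ctrl.sign_off(): hands the job in; it is judged then, once.
Trained networks look in a picture, given as the dict that the camera call returned (one of the last four; its "shot" number tells which), for a name from the list of things; names that differ only in an ending like _2 or _b are one class to them, and where a whole thing is asked for, a point or a joint stands for the part that bears it (a point fixed in the world has none). Each returns a list of dicts, best first, with "p" (0 to 1); they miss things now and then, are a little off and sometimes report something else, mostly with a low value. They report only what shows in the picture. A call takes as long as a camera call. They do not tell look-alikes from the thing itself.
- ctrl.outline_of(picture, thing): "mask" (400x640 bool, what is visible of it) and "extent" ([left, top, width, height] in pixels, round what is visible of it).
The state is a dict: "time_s": time; "joints": joint angles; "dq": joint speeds; "joint_efforts": joint torques, N m; "position": TCP position; "orientation": TCP orientation; "ft_force": force on the tool from outside, world axes, zero at the start; "torque": the same for the moment, N m; "gripper_width": finger opening in m; "grip_force": force on a finger pad.
Only numpy, scipy, OpenCV 4.12 (cv2) and the standard library are available. Lean on these libraries where they do the work, as an engineer would, in place of code of your own. Each camera call takes 0.05 s, during which the arm holds its last target. There are 200 camera calls.

### The job

The driver board lies with its four feet in the air. Without picking it up or pinching it, push it along the table against the white sloping rest until its far edge rides up the slope and it leans there, then push it from behind at the top so that it flips over towards the robot and stands on its four feet in front of the rest. Leave the cork ring, the pipe elbow and the dropper bottle where they are.

Things in the scene. Friction and masses are not known exactly. Their poses are not given: they have to be found in the camera images.
- board: driver board, loose, about 160 g: plate 90 mm (x) by 110 mm (y), 8 mm thick, one face bare aluminium, the other green with chips and four black feet (9 mm across, 12 mm tall, at x +-37, y +-47 mm). Origin: centre of the bare face; z points out through the feet: up at the start (foot ends 20 mm high), down when it stands on its feet (origin then 20 mm high). Its +x edge faces the rest within 20 deg
- near_edge (a point): middle of the board's edge on the side away from the rest (its -x edge), on the bare face; this edge stays low throughout, the board tips about it
- far_edge (a point): middle of the board's edge on the side of the rest (its +x edge), on the bare face
- rest: turning rest, fixed: slippery white plastic face 160 mm wide, 62 mm along the slope, rising at 60 deg to the table and away from the board; low aluminium foot behind it to 68 mm. Origin: middle of the foot line where face meets table; x horizontal, under the slope, away from the board; y along the foot line. The leaning board's top edge is about 78 mm high and 45 mm beyond the foot line
- crest (a point): middle of the rest's upper front edge, 54 mm above the table and 31 mm beyond the foot line
- cork_ring: cork ring, 74 mm across, 30 mm tall, standing to the left of the work; origin at the centre of its underside; leave it
- kf25_elbow: metal pipe elbow, 40 x 78 mm, 82 mm tall, to the right of the rest; origin at the centre of its underside; leave it
- dropper_bottle: white dropper bottle with a black cap, 32 mm across, 84 mm tall, to the right of the board; origin at the centre of its underside; leave it
Things that resemble listed ones, but are neither listed nor needed, are in the scene too. Of the things like the board, leave any that is orange; of the rest the smaller one is meant.

How it is judged:
By the outcome, as a careful person would: the job done as asked, in the order asked, and still so for the second after the job is handed in, with the robot touching nothing.
It also fails if it takes over 54 s, if anything falls off the work surface, if the arm or the gripper's body presses on something with over 40 N, if the wrist force passes 120 N, or if a joint passes its speed limit or range.

## Working session

There is one attempt and no reset: what is moved stays moved. The work goes in short steps, Python scripts to look and compute and a tool call to move; the robot and the scene stay as the last step left them, time stands still between calls to the robot, and variables do not carry over. Pictures are saved under pics/ and viewed, at most 10 in all, crops included, and the job is handed in when it is done.

Besides the shell and the picture viewer there is one more tool, called after "Call:" as name([rows], argument=value, ...), one row to a line, values as JSON. arm_command: Moves the arm, as the interface text tells. Its arguments: {"type":"object","properties":{"dp":{"type":"array","items":{"type":"array","items":{"type":"number"}}},"turn":{"type":"array","items":{"type":"number"}},"grip":{"type":"number"}},"required":["dp","turn"]}

```bash
mkdir -p pics
cat > h.py <<'E'
import numpy as np, cv2
from cell import ctrl
def K(p): 
    return 200/np.tan(np.radians(p["vertical_fov"])/2)
def world(p):
    f=K(p); z=p["range_z"]; v,u=np.mgrid[0:400,0:640]
    c=np.stack([(u-p["cx"])/f*z,(v-p["cy"])/f*z,z],-1)
    w=(c-np.array(p["t"]))@np.array(p["R"])
    w[z==0]=np.nan
    return w
def save(p,n,crop=None,s=1):
    im=p["pixels"][...,::-1]
    if crop: x,y,w,h=crop; im=im[y:y+h,x:x+w]
    im=cv2.resize(im,None,fx=s,fy=s,interpolation=cv2.INTER_CUBIC); cv2.imwrite("pics/"+n,im)
E
python3 - <<'E'
from h import *
for n in("top","scene"):
    p=ctrl.read_camera(n); save(p,n+"0.png"); w=world(p)
    print(n,np.round(-np.array(p["R"]).T@p["t"],3))
    for t in("board","rest","cork_ring","kf25_elbow","dropper_bottle"):
        for d in ctrl.outline_of(p,t):
            print(t,round(d["p"],2),d["extent"],np.round(np.nanmedian(w[d["mask"]],0),3))
s=ctrl.observe();print(s["time_s"],np.round(s["orientation"],3),s["position"])
E
```

```text
top [0.384 0.044 1.349]
board 0.86 [357.8, 247.6, 48.3, 51.4] [ 0.354 -0.112  0.008]
board 0.71 [304.2, 187.5, 50.3, 48.9] [0.515 0.018 0.009]
board 0.59 [185.8, 137.6, 71.2, 72.3] [0.624 0.292 0.012]
rest 0.81 [275.7, 150.4, 66.5, 38.6] [0.627 0.064 0.02 ]
cork_ring 0.71 [237.8, 226.8, 32.2, 27.7] [0.442 0.204 0.027]
kf25_elbow 0.86 [368.5, 135.4, 32.9, 33.8] [ 0.654 -0.126  0.068]
dropper_bottle 0.48 [391.8, 189.2, 10.7, 14.0] [ 0.544 -0.157  0.053]
scene [-0.011  0.9    0.613]
board 0.85 [386.7, 202.7, 50.5, 17.9] [ 0.352 -0.105  0.007]
board 0.71 [316.2, 205.2, 37.2, 27.9] [0.512 0.026 0.007]
board 0.66 [199.6, 229.7, 68.9, 55.0] [0.615 0.303 0.01 ]
rest 0.96 [268.0, 186.5, 41.1, 44.6] [0.615 0.088 0.021]
cork_ring 0.74 [315.7, 204.3, 39.4, 29.2] [0.513 0.028 0.007]
cork_ring 0.61 [301.1, 242.4, 34.5, 32.3] [0.437 0.218 0.023]
kf25_elbow 0.67 [310.9, 154.4, 16.3, 39.5] [ 0.648 -0.113  0.046]
dropper_bottle 0.63 [318.5, 202.0, 35.2, 30.2] [0.513 0.026 0.007]
dropper_bottle 0.47 [354.5, 162.5, 5.9, 30.0] [ 0.544 -0.152  0.037]
0.6 [[ 0.938  0.346  0.   ]
 [ 0.346 -0.938 -0.   ]
 [ 0.     0.    -1.   ]] [ 0.21597709 -0.58652253  0.23135632]
```

Run:
```python
from h import *
p=ctrl.read_camera("top"); save(p,"crop1.png",(170,100,260,210),3)
w=world(p); 
# board: connected comp of height 4..14mm near (0.515,.018)
for nm,c,r,lo,hi in(("mid",(.515,.018),.09,.004,.013),("near",(.354,-.112),.09,.004,.013)):
    m=(np.hypot(w[...,0]-c[0],w[...,1]-c[1])<r)&(w[...,2]>lo)&(w[...,2]<hi)
    P=w[m][:,:2]; print(nm,m.sum(),cv2.minAreaRect((P*1000).astype(np.float32)))
d=[d for d in ctrl.outline_of(p,"rest")][0]
P=w[d["mask"]]; P=P[~np.isnan(P[:,2])]
F=P[(P[:,2]>.012)&(P[:,2]<.048)]
# plane fit
A=np.c_[F[:,:2],np.ones(len(F))]
for _ in range(5):
    k=np.linalg.lstsq(A,F[:,2],rcond=None)[0]; r=np.abs(A@k-F[:,2]); A=A[r<.006];F=F[r<.006]
print(len(F),k,np.degrees(np.arctan(np.hypot(k[0],k[1]))),np.degrees(np.arctan2(k[1],k[0])))
dirr=k[:2]/np.hypot(*k[:2]); yv=np.array([-dirr[1],dirr[0]])
print("foot dist along dir",-k[2]/np.hypot(*k[:2]),"y range",np.percentile(F[:,:2]@yv,[0,2,98,100]), "all",np.percentile(P[:,:2]@yv,[1,99]))
```

```text
mid 1370 ((512.7987670898438, 18.464317321777344), (177.01312255859375, 167.5266571044922), 60.26314926147461)
near 1417 ((353.36492919921875, -112.72222900390625), (174.80770874023438, 168.5986785888672), 17.822107315063477)
369 [ 1.07454995  0.32739936 -0.65283657] 48.3239405587315 16.945197643253543
foot dist along dir 0.5811670282764784 y range [-0.20166768 -0.19830219 -0.04587802 -0.04333094] all [-0.20079228 -0.04526009]
```

View pics/crop1.png

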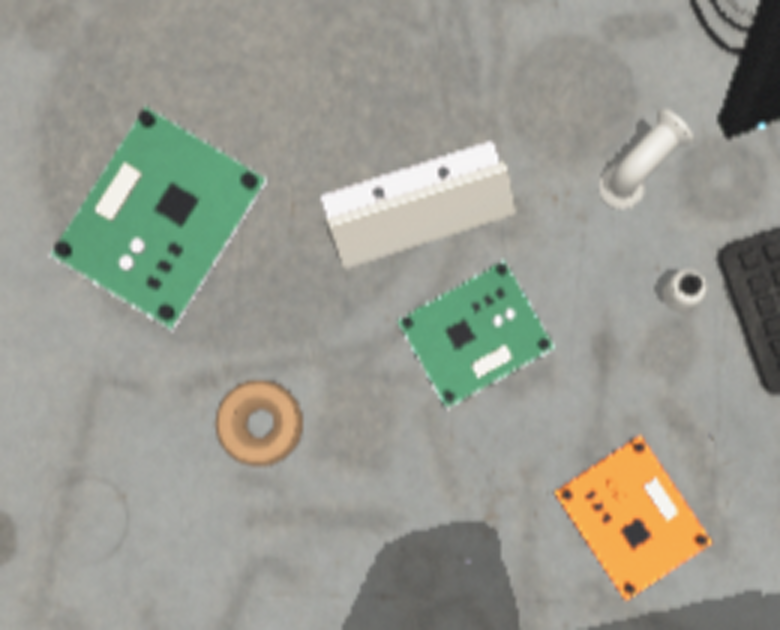

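View pics/scene0.png

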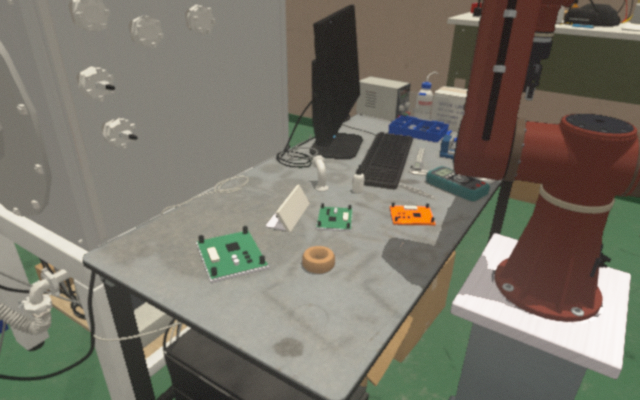

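The candidates for the board in the crop are the large green one at (157,218), the small green one at (476,335) and the orange one at (633,520). The small green one is the target. The rest is at (420,205), with its beige slope facing the small board.

```bash
cat >> h.py <<'E'
def ray(p,uv,z):
    f=K(p); R=np.array(p["R"]); C=-R.T@np.array(p["t"])
    uv=np.atleast_2d(uv).astype(float)
    d=np.c_[(uv[:,0]-p["cx"])/f,(uv[:,1]-p["cy"])/f,np.ones(len(uv))]@R
    return C+d*((z-C[2])/d[:,2])[:,None]
def proj(p,X):
    c=np.atleast_2d(X)@np.array(p["R"]).T+p["t"]; f=K(p)
    return c[:,:2]/c[:,2:]*f+[p["cx"],p["cy"]]
def boardtop(p,c,z=.008,r=.1):
    hsv=cv2.cvtColor(p["pixels"],cv2.COLOR_RGB2HSV)
    w=world(p)
    m=((hsv[...,0]>45)&(hsv[...,0]<90)&(hsv[...,1]>70)&(np.hypot(w[...,0]-c[0],w[...,1]-c[1])<r)).astype(np.uint8)
    m=cv2.morphologyEx(m,cv2.MORPH_CLOSE,np.ones((5,5)))
    v,u=np.nonzero(m); P=ray(p,np.c_[u,v],z)[:,:2]
    return cv2.minAreaRect((P*1000).astype(np.float32))
E
python3 - <<'E'
from h import *
p=ctrl.read_camera("top")
r=boardtop(p,(.513,.018)); print("small",r,cv2.boxPoints(r).round(1).tolist())
r=boardtop(p,(.624,.292),r=.13); print("big",r)
d=ctrl.outline_of(p,"rest")[0]; m=d["mask"].astype(np.uint8)
cs=max(cv2.findContours(m,0,2)[0],key=cv2.contourArea)
# fit model: yaw, x,y against mask
from scipy.optimize import minimize
pr=np.array([(x,y,z) for y in(-.08,.08) for x,z in((0,0),(.031,.054),(.068,0),(.034,.054))])
dt=None
def sil(q):
    c,s=np.cos(q[2]),np.sin(q[2]); X=pr.copy(); X[:,:2]=pr[:,:2]@np.array([[c,s],[-s,c]])+q[:2]
    h=cv2.convexHull(proj(p,X).astype(np.float32)*16)
    im=np.zeros((400*1,640),np.uint8); cv2.fillConvexPoly(im,h.astype(np.int32),255,cv2.LINE_AA,4); return im/255.
mm=m.astype(float)
f=lambda q:np.abs(sil([q[0]/100,q[1]/100,q[2]/10])-mm).sum()
b=min((minimize(f,[60+a,5.6+e,3],method="Nelder-Mead",options=dict(xatol=1e-3,fatol=.1,initial_simplex=[[60+a,5.6+e,3],[61+a,5.6+e,3],[60+a,6.6+e,3],[60+a,5.6+e,3.5]])) for a in(-1,0,1) for e in(-1,0,1)),key=lambda b:b.fun)
print(b.x/[100,100,10],np.degrees(b.x[2]/10),b.fun,m.sum())
E
```

```text
small ((516.8580932617188, 18.025558471679688), (86.7780990600586, 106.1217269897461), 27.9099178314209) [[453.70001220703125, 44.599998474121094], [503.3999938964844, -49.20000076293945], [580.0, -8.600000381469727], [530.4000244140625, 85.19999694824219]]
big ((627.5242309570312, 293.82183837890625), (125.51742553710938, 153.28721618652344), 57.57478713989258)
[0.59966847 0.05507542 0.30040856] 17.212142455815002 88.76470588235293 1649
```

Call:
arm_command([
  [0,0,0],
  [20,-26,5],
  [20,-26,5],
  [20,-26,5],
  [20,-26,5],
  [20,-26,5],
  [20,-26,5],
  [20,-26,5],
  [20,-26,5],
  [20,-26,5],
  [20,-26,5],
  [20,-26,5],
  [20,-26,5],
  [20,-26,5],
  [20,-26,5],
  [20,-26,5],
  [20,-26,5],
  [20,-26,5],
  [20,-26,5],
  [6,-19,5],
], turn=[0.6,0,0,0,0,0,0,0,0,0,0,0,0,0,0,0,0,0,0,0], grip=50)

```text
time_s: 2.47
position: [0.4233, -0.0107, 0.1369]
orientation: [[0.955, 0.297, 0.003], [0.297, -0.955, 0.0], [0.003, 0.0, -1.0]]
ft_force: [0.2, -0.4, 0.5]
gripper_width: 0.0427
grip_force: 0.0
```

Run:
```python
from h import *
p=ctrl.read_camera("wrist"); save(p,"w1.png")
print(ctrl.observe()["position"])
r=boardtop(p,(.517,.018)); print(r)
print(np.round(ctrl.observe()["position"],4))
```

```text
[ 0.42114983 -0.00838038  0.13539343]
((517.0576171875, 17.248695373535156), (86.22232055664062, 105.72640991210938), 28.061185836791992)
[ 0.4211 -0.0084  0.1354]
```

View pics/w1.png

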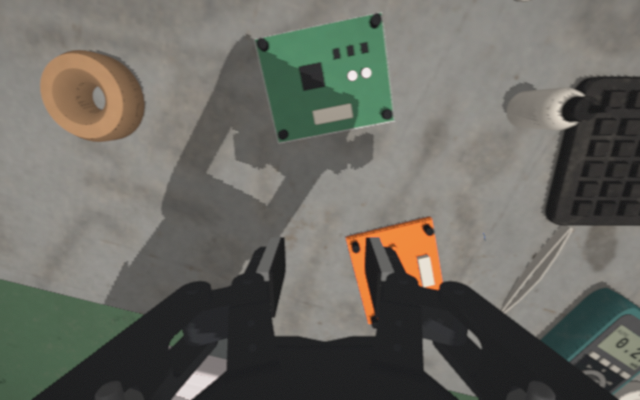

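The wrist view shows the small green board at (325,78) with its feet up, ahead of the fingers. The orange board is at (395,265), below the fingers and to the right.

Call:
arm_command([
  [4,3,10],
  [4,0,15],
  [4,0,20],
  [0,0,20],
  [0,0,20],
  [0,0,20],
  [0,0,10],
  [0,0,5],
  [0,0,0],
  [0,0,0],
], turn=[0,0,0,0,0,0,0,0,0,0])

```text
time_s: 3.35
position: [0.4345, -0.0126, 0.0169]
orientation: [[0.955, 0.296, 0.001], [0.296, -0.955, -0.0], [0.001, 0.0, -1.0]]
ft_force: [-1.0, -0.0, 0.3]
gripper_width: 0.0424
grip_force: 0.0
```

Call:
arm_command([
  [0,0,3],
  [0,0,3],
  [0,0,0],
], turn=[0,0,0])

```text
time_s: 3.6
position: [0.4341, -0.0124, 0.0106]
orientation: [[0.955, 0.296, 0.001], [0.296, -0.955, -0.0], [0.001, 0.0, -1.0]]
ft_force: [-0.3, 0.2, 0.1]
gripper_width: 0.0426
grip_force: 0.0
```

Call:
arm_command([
  [0,-3,3],
  [0,0,3],
  [0,0,0],
], turn=[0,0,0])

```text
time_s: 3.85
position: [0.4323, -0.0092, 0.0038]
orientation: [[0.955, 0.296, -0.001], [0.296, -0.955, 0.0], [-0.001, -0.001, -1.0]]
ft_force: [-0.3, 0.4, -1.0]
gripper_width: 0.0425
grip_force: 0.0
```

Call:
arm_command([
  [0,0,2],
  [0,0,0],
], turn=[0,0])

```text
time_s: 4.02
position: [0.4326, -0.0094, 0.002]
orientation: [[0.955, 0.296, -0.001], [0.296, -0.955, 0.0], [-0.001, -0.0, -1.0]]
ft_force: [-0.0, -0.4, -0.5]
gripper_width: 0.0431
grip_force: 0.0
```

Call:
arm_command([
  [0,0,2],
  [0,0,0],
], turn=[0,0])

```text
time_s: 4.18
position: [0.4327, -0.0095, 0.0]
orientation: [[0.955, 0.296, -0.0], [0.296, -0.955, 0.0], [-0.0, -0.0, -1.0]]
ft_force: [-0.5, -0.4, 0.3]
gripper_width: 0.0429
grip_force: 0.0
```

Call:
arm_command([
  [0,0,2],
  [0,0,0],
], turn=[0,0])

```text
time_s: 4.35
position: [0.4332, -0.0095, -0.0017]
orientation: [[0.955, 0.296, 0.0], [0.296, -0.955, -0.0], [0.0, 0.0, -1.0]]
ft_force: [-0.2, 0.0, -0.3]
gripper_width: 0.0426
grip_force: 0.0
```

Call:
arm_command([
  [0,0,1.5],
  [0,0,0],
], turn=[0,0])

```text
time_s: 4.52
position: [0.4332, -0.0095, -0.0019]
orientation: [[0.955, 0.296, -0.001], [0.296, -0.955, 0.0], [-0.001, -0.0, -1.0]]
ft_force: [-3.7, 0.5, 13.2]
gripper_width: 0.0427
grip_force: 6.6
```

Call:
arm_command([
  [0,0,-3.5],
  [5,0,0],
  [5,0,0],
  [5,0,0],
  [5,0,0],
  [3,0,0],
  [3,0,0],
  [3,0,0],
  [3,0,0],
  [3,0,0],
  [3,0,0],
  [3,0,0],
  [3,0,0],
  [3,0,0],
  [3,0,0],
  [3,0,0],
  [0,0,0],
], turn=[0,0,0,0,0,0,0,0,0,0,0,0,0,0,0,0,0])

```text
time_s: 5.93
position: [0.4846, 0.0063, 0.0005]
orientation: [[0.955, 0.296, 0.001], [0.296, -0.955, -0.0], [0.001, 0.0, -1.0]]
ft_force: [0.2, 1.1, 0.9]
gripper_width: 0.0425
grip_force: 0.0
```

Run:
```python
from h import *
p=ctrl.read_camera("top"); save(p,"crop2.png",(230,120,180,130),4)
r=boardtop(p,(.54,.025)); print(r)
```

```text
((571.7930908203125, 23.20261001586914), (34.53246307373047, 105.92402648925781), 5.990253925323486)
```

View pics/crop2.png

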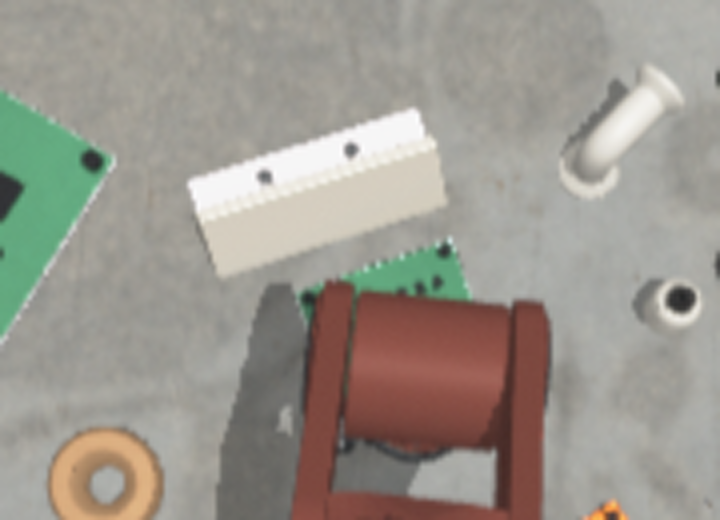

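The rest's foot line runs from (222,275) to (447,203). The board's far edge runs from (300,297) to (455,240), so it is nearly square but about 22 mm right of centre. I'll push diagonally to bring it towards the centre.

Call:
arm_command([
  [2,0,0],
  [2,0,0],
  [2,-1,0],
  [2,-1,0],
  [2,-1,0],
  [2,-1,0],
  [2,-1,0],
  [2,-1,0],
  [2,-1,0],
  [2,-1,0],
  [0,0,0],
], turn=[0,0,0,0,0,0,0,0,0,0,0])

```text
time_s: 6.9
position: [0.5008, 0.0201, 0.0004]
orientation: [[0.955, 0.296, 0.001], [0.296, -0.955, 0.0], [0.001, -0.0, -1.0]]
ft_force: [-0.5, 0.1, -0.0]
gripper_width: 0.0428
grip_force: 0.1
```

Run:
```python
from h import *
p=ctrl.read_camera("top"); save(p,"crop3.png",(230,120,180,130),4)
```

```text
(no output)
```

View pics/crop3.png

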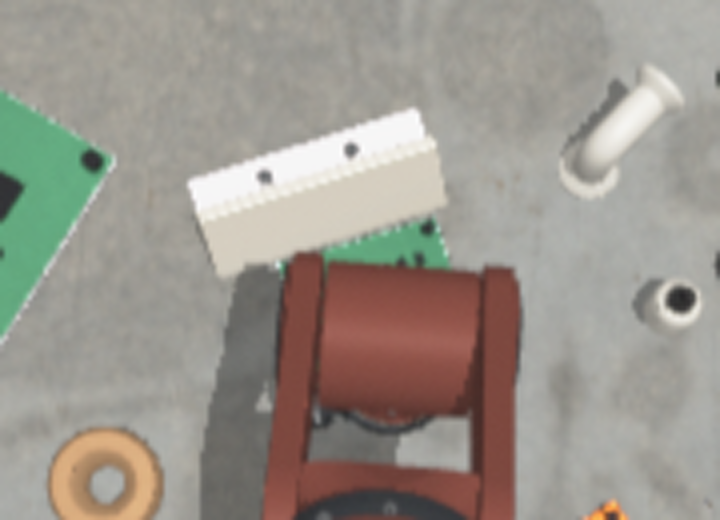

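Call:
arm_command([
  [2,-1,0],
  [2,-1,0],
  [2,-1,0],
  [2,-1,0],
  [2,-1,0],
  [2,-1,0],
  [3,-1,0],
  [3,-1,0],
  [3,0,0],
  [3,0,0],
  [3,0,0],
  [3,0,0],
  [3,0,0],
  [3,0,0],
  [3,0,0],
  [3,0,0],
  [0,0,0],
], turn=[0,0,0,0,0,0,0,0,0,0,0,0,0,0,0,0,0])

```text
time_s: 8.37
position: [0.5392, 0.04, 0.0006]
orientation: [[0.955, 0.296, 0.002], [0.296, -0.955, 0.0], [0.002, 0.0, -1.0]]
ft_force: [-1.2, 0.7, 0.7]
gripper_width: 0.043
grip_force: 0.3
```

Run:
```python
from h import *
p=ctrl.read_camera("top"); q=ctrl.read_camera("scene")
a=p["pixels"][120:250,230:410,::-1]; b=q["pixels"][165:265,250:390,::-1]
a=cv2.resize(a,(540,390)); b=cv2.resize(b,(546,390))
cv2.imwrite("pics/c4.png",cv2.resize(np.hstack([a,b]),None,fx=.73,fy=.73,interpolation=3))
```

```text
(no output)
```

View pics/c4.png

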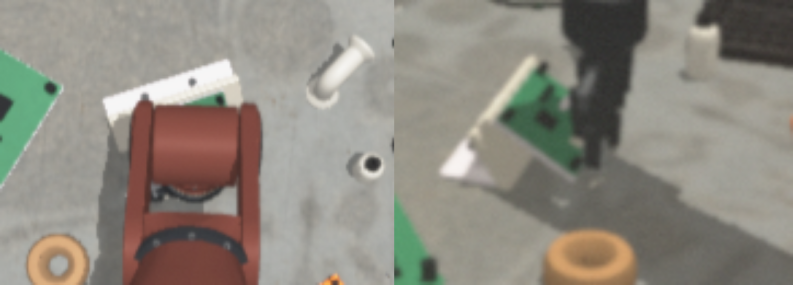

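The left half (top view) shows the board going up under the arm at (215,100). The right half (scene view) shows its far edge riding up the slope near (540,75).

Call:
arm_command([
  [3,0,0],
  [3,0,0],
  [3,0,0],
  [3,0,0],
  [3,0,0],
  [3,0,0],
  [3,0,0],
  [3,0,0],
  [3,0,0],
  [3,0,0],
  [3,0,0],
  [2,0,0],
  [0,0,0],
], turn=[0,0,0,0,0,0,0,0,0,0,0,0,0])

```text
time_s: 9.55
position: [0.5722, 0.0503, 0.0005]
orientation: [[0.955, 0.296, 0.001], [0.296, -0.955, -0.0], [0.001, 0.0, -1.0]]
ft_force: [-0.4, -0.5, -1.2]
gripper_width: 0.0424
grip_force: 0.4
```

Call:
arm_command([
  [2,0,0],
  [2,0,0],
  [1,0,0],
  [0,0,0],
], turn=[0,0,0,0])

```text
time_s: 9.88
position: [0.5765, 0.0518, 0.0003]
orientation: [[0.955, 0.296, 0.0], [0.296, -0.955, 0.0], [0.0, -0.0, -1.0]]
ft_force: [0.3, -0.1, -0.8]
gripper_width: 0.0423
grip_force: 0.4
```

Run:
```python
from h import *
q=ctrl.read_camera("scene"); save(q,"c5.png",(250,165,140,100),4)
w=world(q); hsv=cv2.cvtColor(q["pixels"],cv2.COLOR_RGB2HSV)
m=(hsv[...,0]>45)&(hsv[...,0]<90)&(hsv[...,1]>70)&(np.hypot(w[...,0]-.6,w[...,1]-.055)<.12)
P=w[m]-[.5997,.0551,0]; P=P[np.isfinite(P[:,0])]
c,s=np.cos(.3004),np.sin(.3004); L=np.c_[P[:,0]*c+P[:,1]*s,-P[:,0]*s+P[:,1]*c,P[:,2]]
ca=np.linalg.svd(L-L.mean(0),full_matrices=False)[2][2]; print(len(L),ca,np.degrees(np.arccos(abs(ca[2]))),L.min(0),L.max(0))
```

```text
251 [-0.83618275 -0.02247004  0.54799042] 56.77074371721785 [-0.01169166 -0.05756862  0.01316097] [0.03729593 0.06030032 0.10111985]
```

View pics/c5.png

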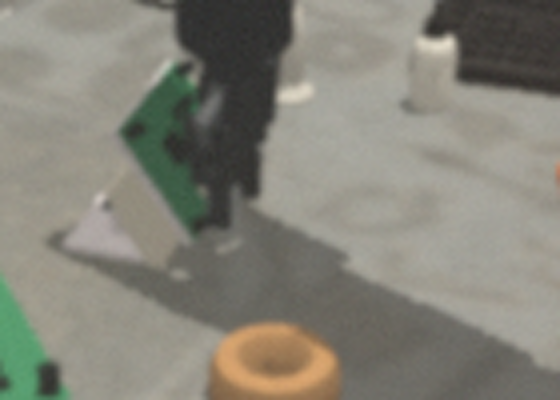

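The board leans at about 57°, centred on the rest. Its top edge is at (150,95) and its lower edge at (190,235). It needs a few more millimetres.

Call:
arm_command([
  [1,0,0],
  [1,0,0],
  [1,0,0],
  [0,0,0],
], turn=[0,0,0,0])

```text
time_s: 10.27
position: [0.5793, 0.0526, 0.0003]
orientation: [[0.955, 0.296, 0.0], [0.296, -0.955, 0.0], [0.0, 0.0, -1.0]]
ft_force: [-0.8, -0.3, -0.1]
gripper_width: 0.0427
grip_force: 0.5
```

Call:
arm_command([
  [1,0,0],
  [1,0,0],
  [0,0,0],
], turn=[0,0,0])

```text
time_s: 10.52
position: [0.5812, 0.0532, 0.0004]
orientation: [[0.955, 0.296, 0.0], [0.296, -0.955, 0.0], [0.0, -0.0, -1.0]]
ft_force: [-1.3, -0.5, -0.6]
gripper_width: 0.0429
grip_force: 0.5
```

Call:
arm_command([
  [1,0,0],
  [1,0,0],
  [0,0,0],
], turn=[0,0,0])

```text
time_s: 10.77
position: [0.5827, 0.0537, 0.0002]
orientation: [[0.955, 0.296, -0.001], [0.296, -0.955, -0.0], [-0.001, -0.0, -1.0]]
ft_force: [-2.2, -0.5, 0.1]
gripper_width: 0.0428
grip_force: 1.1
```

Call:
arm_command([
  [1,0,0],
  [0,0,0],
], turn=[0,0])

```text
time_s: 10.93
position: [0.5829, 0.0538, 0.0001]
orientation: [[0.955, 0.296, -0.003], [0.296, -0.955, -0.001], [-0.003, -0.0, -1.0]]
ft_force: [-5.1, -1.8, 3.2]
gripper_width: 0.0428
grip_force: 2.7
```

Call:
arm_command([
  [1,0,0],
  [0,0,0],
], turn=[0,0])

```text
time_s: 11.1
position: [0.583, 0.0539, 0.0]
orientation: [[0.955, 0.296, -0.005], [0.296, -0.955, -0.001], [-0.005, -0.0, -1.0]]
ft_force: [-6.0, -2.7, 4.0]
gripper_width: 0.0427
grip_force: 4.1
```

Call:
arm_command([
  [-1,0,0],
  [-1,0,0],
  [-2,0,0],
  [-3,0,0],
  [-5,0,0],
  [-8,0,0],
  [-10,0,0],
  [-10,0,0],
  [-10,0,0],
  [0,0,-10],
  [0,0,-25],
  [0,0,-30],
  [0,0,-30],
  [0,0,-30],
  [0,0,-20],
  [0,0,0],
], turn=[0,0,0,0,0,0,0,0,0,0,0,0,0,0,0,0])

```text
time_s: 12.43
position: [0.5416, 0.0393, 0.1523]
orientation: [[0.955, 0.296, 0.013], [0.296, -0.955, -0.001], [0.012, 0.004, -1.0]]
ft_force: [2.2, -0.2, 0.0]
gripper_width: 0.0429
grip_force: 0.0
```

```bash
cat >> h.py <<'E'
def tilt(q):
    w=world(q); hsv=cv2.cvtColor(q["pixels"],cv2.COLOR_RGB2HSV)
    m=(hsv[...,0]>45)&(hsv[...,0]<90)&(hsv[...,1]>70)&(np.hypot(w[...,0]-.6,w[...,1]-.055)<.12)
    P=w[m]-[.5997,.0551,0]; P=P[np.isfinite(P[:,0])]
    c,s=np.cos(.3004),np.sin(.3004); L=np.c_[P[:,0]*c+P[:,1]*s,-P[:,0]*s+P[:,1]*c,P[:,2]]
    ca=np.linalg.svd(L-L.mean(0),full_matrices=False)[2][2]; print(len(L),ca.round(3),np.degrees(np.arccos(abs(ca[2]))),np.percentile(L,[2,50,98],axis=0).round(3))
E
python3 - <<'E'
from h import *
q=ctrl.read_camera("scene"); save(q,"c6.png",(250,150,140,110),4); tilt(q)
q=ctrl.read_camera("top");tilt(q); q=ctrl.read_camera("wrist");tilt(q)
E
```

```text
331 [-0.865  0.006  0.502] 59.88916160050499 [[-0.002 -0.05   0.009]
 [ 0.02   0.003  0.047]
 [ 0.037  0.043  0.076]]h.py:35: RuntimeWarning: Mean of empty slice.
  ca=np.linalg.svd(L-L.mean(0),full_matrices=False)[2][2]; print(len(L),ca.round(3),np.degrees(np.arccos(abs(ca[2]))),np.percentile(L,[2,50,98],axis=0).round(3))
  ret = um.true_divide(
Traceback (most recent call last):
  File "h.py", line 35, in tilt
    ca=np.linalg.svd(L-L.mean(0),full_matrices=False)[2][2]; print(len(L),ca.round(3),np.degrees(np.arccos(abs(ca[2]))),np.percentile(L,[2,50,98],axis=0).round(3))
       ~~~~~~~~~~~~~~~~~~~~~~~~~~~~~~~~~~~~~~~~~~~~~~~~~^^^
IndexError: index 2 is out of bounds for axis 0 with size 0
```

View pics/c6.png

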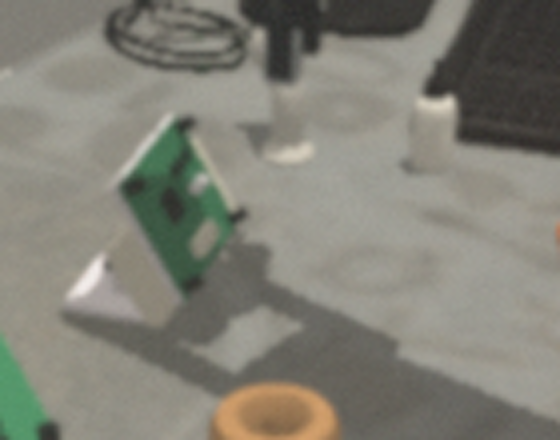

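It leans stably at 60° with nothing touching it. The top edge is near (150,150) and the lower edge near (185,295). Next I go over it and behind.

Call:
arm_command([
  [10,1,0],
  [20,2,0],
  [25,2,0],
  [25,0,0],
  [25,0,0],
  [20,0,0],
  [9,0,0],
  [0,0,0],
  [0,0,10],
  [0,0,15],
  [0,0,20],
  [0,0,15],
  [0,0,10],
  [0,0,8],
  [0,0,5],
  [0,0,0],
  [0,0,0],
], turn=[0,0,0,0,0,0,0,0,0,0,0,0,0,0,0,0,0])

```text
time_s: 13.95
position: [0.6668, 0.0744, 0.0626]
orientation: [[0.955, 0.296, 0.001], [0.296, -0.955, 0.0], [0.0, 0.0, -1.0]]
ft_force: [0.6, -0.9, 0.6]
gripper_width: 0.0431
grip_force: 0.0
```

Run:
```python
from h import *
q=ctrl.read_camera("scene"); save(q,"c7.png",(250,150,140,110),4); tilt(q)
d=np.array(ctrl.observe()["position"])-[.5997,.0551,0];c,s=np.cos(.3004),np.sin(.3004)
print("local",d[0]*c+d[1]*s,-d[0]*s+d[1]*c,d[2])
```

```text
379 [-0.867  0.005  0.498] 60.10920268954166 [[-0.002 -0.051  0.01 ]
 [ 0.02  -0.     0.048]
 [ 0.037  0.043  0.075]]
local 0.07030657721852544 -0.0015399678078821255 0.06320372342323904
```

View pics/c7.png

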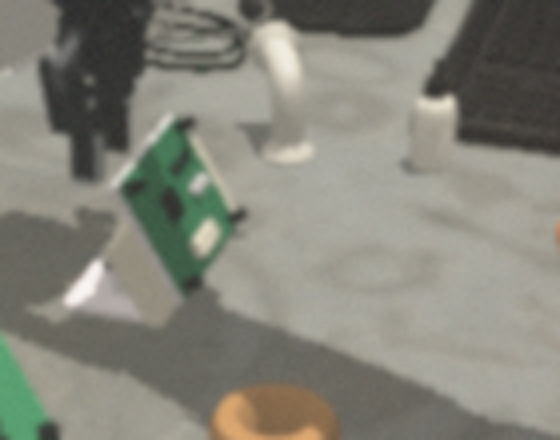

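The fingers hang behind the board's top at (90,130), and the board hasn't moved. Now I push towards the robot.

Call:
arm_command([
  [-3,0,-3],
  [-3,0,0],
  [-3,0,0],
  [-3,0,0],
  [-2,0,0],
  [-2,0,0],
  [-2,0,0],
  [-2,0,0],
  [-2,0,0],
  [-2,0,0],
  [-2,0,0],
  [-2,0,0],
  [-2,0,0],
  [-2,0,0],
  [-2,0,0],
  [-2,0,0],
  [0,0,0],
], turn=[0,0,0,0,0,0,0,0,0,0,0,0,0,0,0,0,0])

```text
time_s: 15.42
position: [0.6316, 0.0637, 0.0651]
orientation: [[0.955, 0.296, -0.001], [0.296, -0.955, -0.0], [-0.001, -0.0, -1.0]]
ft_force: [0.1, -0.6, 0.6]
gripper_width: 0.0428
grip_force: 0.0
```

Run:
```python
from h import *
q=ctrl.read_camera("scene"); tilt(q)
```

```text
219 [-0.972  0.007  0.233] 76.52004481504274 [[-0.003 -0.048  0.014]
 [ 0.006  0.004  0.054]
 [ 0.014  0.041  0.082]]
```

Now at 76.5°, and the lower edge hasn't slipped. I keep pushing.

Call:
arm_command([
  [-2,0,0],
  [-3,0,0],
  [-3,0,0],
  [-3,0,0],
  [-3,0,0],
  [-3,0,0],
  [-3,0,0],
  [-3,0,0],
  [-3,0,0],
  [0,0,0],
  [0,0,0],
  [0,0,0],
], turn=[0,0,0,0,0,0,0,0,0,0,0,0])

```text
time_s: 16.47
position: [0.6075, 0.0561, 0.0654]
orientation: [[0.955, 0.296, 0.0], [0.296, -0.955, 0.0], [0.0, 0.0, -1.0]]
ft_force: [0.2, 0.1, -0.7]
gripper_width: 0.0427
grip_force: 0.0
```

Run:
```python
from h import *
q=ctrl.read_camera("scene"); save(q,"c8.png",(250,150,140,110),4)
```

```text
(no output)
```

View pics/c8.png

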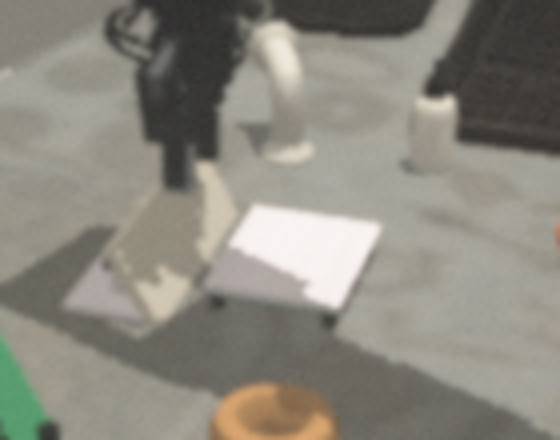

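The board now stands on its feet in front of the rest, bare face up at (295,255). I raise the arm clear and check by depth before handing in.

Call:
arm_command([
  [0,0,-15],
  [0,0,-30],
  [0,0,-30],
  [0,0,-30],
  [0,0,-20],
  [0,0,0],
  [0,0,0],
  [0,0,0],
], turn=[0,0,0,0,0,0,0,0])

```text
time_s: 17.18
position: [0.6066, 0.0561, 0.1891]
orientation: [[0.955, 0.296, -0.002], [0.296, -0.955, 0.0], [-0.002, -0.001, -1.0]]
ft_force: [-0.4, 0.6, -0.4]
gripper_width: 0.0429
grip_force: 0.0
```

Run:
```python
from h import *
for k in range(2):
    q=ctrl.read_camera("scene"); w=world(q)
    P=w-[.5997,.0551,0]; c,s=np.cos(.3004),np.sin(.3004); L=np.stack([P[...,0]*c+P[...,1]*s,-P[...,0]*s+P[...,1]*c,P[...,2]],-1)
    m=(L[...,2]>.013)&(L[...,2]<.03)&(L[...,0]<-.008)&(L[...,0]>-.15)&(abs(L[...,1])<.07)
    Z=L[m]; n=np.linalg.svd(Z-Z.mean(0),full_matrices=False)[2][2]; print(m.sum(),n.round(3),np.percentile(Z,[2,50,98],axis=0).round(3))
for t in("cork_ring","kf25_elbow","dropper_bottle"):
    for d in ctrl.outline_of(q,t)[:3]: print(t,round(d["p"],2),np.round(np.nanmedian(w[d["mask"]],0),3))
s=ctrl.observe();print(s["time_s"],s["position"],s["ft_force"])
ctrl.sign_off()
```

```text
805 [ 0.001 -0.007 -1.   ] [[-0.106 -0.054  0.014]
 [-0.063  0.006  0.019]
 [-0.018  0.054  0.021]]
805 [-0.002  0.01   1.   ] [[-0.106 -0.053  0.014]
 [-0.063  0.006  0.019]
 [-0.018  0.054  0.021]]
cork_ring 0.73 [0.436 0.219 0.023]
cork_ring 0.2 [ 0.648 -0.114  0.05 ]
kf25_elbow 0.76 [ 0.647 -0.113  0.054]
dropper_bottle 0.8 [ 0.544 -0.153  0.034]
dropper_bottle 0.21 [ 0.647 -0.113  0.051]
17.4333 [0.60628838 0.05612289 0.18838311] [ 0.62654351 -0.46550842  0.66229225]
the job is handed in; nothing more can be done
```

The driver board was pushed up to lean on the rest at 60°, then flipped from behind; it now stands level on its four feet in front of the rest. The cork ring, elbow and bottle are where they were, and I handed the job in at 17.4 s.

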